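# Open the colorimeter's sample lid

### The arm

A 6-joint arm with a two-finger parallel gripper is mounted at the origin on the work surface. World frame = base frame: x ahead of the robot, y to its left, z up, the work surface at z = 0. Lengths are in m, angles in rad, forces in N, time in s.
With the tool pointing down it reaches from about 0.225 to 0.875 m from the base axis. Payload 3.4 kg.
Tool frame: the origin (TCP) lies between the finger pads; the fingertips stand 11 mm ahead of it and the grasp point (between the pads) lies 8 mm behind it; z points along the fingers, y is the line along which they close (so a half turn about z gives the same grasp; the last joint's range is limited). The gripper opens to 85 mm and grips with 20 to 120 N. Pads are 22 mm wide; open, the fingers measure 114 mm over their backs; the gripper's body (76 mm by 85 mm) begins 54 mm behind the grasp point. The pads swing forward as they close: fully open they stand 13 mm farther back than shut.
Start: joints at [-1.277, 0.276, 1.505, -0, 1.361, -0.121], TCP at [0.232, -0.526, 0.242] pointing down, gripper open.
Joint ranges: [-2.89, 2.89], [-0.75, 2.08], [0.22, 2.7], [-1.18, 4.32], [0.11, 2.71], [-2.7, 2.7]. Speed limits (rad/s): [2.57, 2.57, 3.14, 3.14, 3.14, 3.14].

### API

Orientations are given as a unit quaternion [w, x, y, z].
In Python, from rig import sensors, eyes, manip gives the robot as it stands.
- The arm moves only by the tool drive_tool, never from a script. Its argument "deltas" is a list of rows, each an object with "linear": the shift along the world's x, y, z in mm, a list of three; "twist": the turn about the world's z in degrees; "claw": the opening, from 0 (shut) to 1 (fully open). In form: [{"linear": [tx, ty, tz], "twist": twist, "claw": claw}, ...]. A call has 1 to 12 rows; each row is the pose to reach, as a shift and turn from the pose commanded when the call began; what a row does not reach only later rows make up. A row lasts 1/12 s, in which the tool goes at most 41.7 mm and 7.16 degrees, less where a joint would pass 70% of its speed; a pose out of reach is approached as far as the arm can. A call with a gripper value outside its range is refused whole. The fingers move at their own pace and stop on an object; "squeeze" is the grip in N (left out, the last holds). Time passes only in rows, so rows that repeat a pose let the fingers close. It gives the time, the measured TCP pose, the force, the opening and the grip force at its end, in the units of the state.
- sensors.get_state(): the state, without advancing time (a new reading comes with each control period).
- eyes.get_image(name): name is "scene" or "top"; returns the picture (400x640x3 uint8, red, green, blue); there is no depth.
- eyes.camera_model(name): a dict with "intrinsics" (3x3 intrinsics, pixels), "R" (3x3) and "t" (3): a world point X has camera coordinates R X + t. Camera axes: x right, y down, z forward; pixel columns grow to the right and rows downward; lengths in m; the calibration is good to about 2 mm. A picture is of the moment at which its call begins. camera_model takes no time and is no camera call.
- manip.sign_off(): hands the job in; it is judged then, once.
The state is a dict: "clock": time; "qpos": joint angles; "qd": joint speeds; "effort": joint torques, N m; "position": TCP position; "ee_rot": TCP orientation; "contact_force": force on the tool from outside, world axes, zero at the start; "moment": the same for the moment, N m; "width": finger opening in m; "gripper_force": force on a finger pad.
Only numpy, scipy, OpenCV 4.12 (cv2) and the standard library are available. Lean on these libraries where they do the work, as an engineer would, in place of code of your own. Each camera call takes 0.05 s, during which the arm holds its last target. There are 200 camera calls.

### The job

On the bench colorimeter, press down the orange release tab with a fingertip so that the spring-loaded blue lid pops up by itself, then gently push the lid up and over backwards until it rests fully open. Only touch and push: grasp or lift nothing, and leave the cuvette in its holder and the glassware around the instrument where they stand.

Things in the scene. Friction and masses are not known exactly. Their poses are not given: they have to be found in the camera images.
- meter: White bench colorimeter, fixed to the bench, 210 x 150 mm, its deck 75 mm high (the closed lid's top is at 89 mm). Origin on the bench under the middle of the instrument (the case runs from x = -115 to +95 mm and y = -75 to +75 mm in its own frame); its z is up, and its x points from the tab (front) to the lid's hinge (rear). At the front (x = -115 to -57 mm) is a low ledge, 42 mm high, over which the tab lies.
- tab_pad (a point): Centre of the top face of the orange release tab's press pad, which is 39 mm (x) by 40 mm (y) and lies at the front on the middle line, at x = -88, y = 0, z = 58 mm in the meter's frame when at rest. Pressing it down works the latch: behind the pad, at x = -62 to -47 mm in the meter's frame, the tab's upright hook (18 mm wide, top at 89 mm) reaches over a small steel tongue on the lid's front edge.
- tab (a joint): Tilt of the release tab about a level axis 35 mm behind the pad's centre (rad): 0 at rest, 0.20 fully down (pad centre about 7 mm lower). The lid comes free at about 0.12 (pad about 4 mm down). A spring returns it; it takes about 2 N to start and 4 N to hold fully down.
- lid (a joint): Opening angle of the blue lid (rad): 0 shut, 1.57 upright, 1.85 fully open, leaning back on its stop. Latched at 0 at the start. Once the tab frees it, a torsion spring lifts it within about a second to about 1.0 and holds it there; from there on it swings freely: it falls back to about 1.0 if let go before upright, and past upright it falls open to the stop and stays. Pushed near its free edge along its arc it needs under 2 N; a push straight towards the hinge only jams it.
- lid_hinge (a point): Middle of the lid's hinge axis, at the lid's lower rear edge: x = +55, y = 0, z = 77 mm in the meter's frame; the axis is level, along the meter's y.
- lid_edge (a point): Middle of the lid's free front edge, on its underside, 100 mm from the hinge axis. The lid is a plate 100 x 112 x 12 mm of about 120 g, with a steel tongue 24 mm wide standing 6 mm out from this edge. It moves with the lid: with the lid popped up it stands about 160 mm above the bench, with a clear gap of about 70 mm between it and the top of the tab's hook below.
- cuvette: Pinkish sample cuvette, 12.5 x 12.5 x 44 mm, standing in the black holder in the chamber under the lid. Origin at the centre of its underside. To be left alone.
- reagent: Amber reagent bottle with black cap, 52 mm across, about 95 mm tall, standing loose beside the instrument. Origin at the centre of its underside, z up. To be left alone.
- beaker: Open glass beaker, 56 mm across, 70 mm tall, standing loose beside the instrument. Origin at the centre of its underside, z up. To be left alone.
- jar: Glass jar with white lid, 48 mm across, 55 mm tall, standing loose beside the instrument. Origin at the centre of its underside, z up. To be left alone.

How it is judged:
By the outcome, as a careful person would: the job done as asked, in the order asked, and still so for the second after the job is handed in, with the robot touching nothing.
It also fails if it takes over 43 s, if anything falls off the work surface, if the arm or the gripper's body presses on something with over 40 N, if the wrist force passes 120 N, or if a joint passes its speed limit or range.

## Working session

There is one attempt and no reset: what is moved stays moved. The work goes in short steps, Python scripts to look and compute and a tool call to move; the robot and the scene stay as the last step left them, time stands still between calls to the robot, and variables do not carry over. Pictures are saved under pics/ and viewed, at most 10 in all, crops included, and the job is handed in when it is done.

Besides the shell and the picture viewer there is one more tool, called after "Emit:" as name(argument=value, ...), one argument or row to a line, values as JSON. drive_tool: Moves the arm, as the interface text tells. Its arguments: {"type":"object","properties":{"deltas":{"type":"array","items":{"type":"object","properties":{"linear":{"type":"array","items":{"type":"number"}},"twist":{"type":"number"},"claw":{"type":"number"}}}},"squeeze":{"type":"number"}},"required":["deltas"]}

```bash
mkdir -p pics
python3 - <<'E'
from rig import sensors, eyes
import cv2
for n in("scene","top"):
    cv2.imwrite(f"pics/{n}0.png",eyes.get_image(n)[:,:,::-1])
    m=eyes.camera_model(n);print(n,m)
print(sensors.get_state())
E
```

```text
scene {'intrinsics': array([[370.12978072,   0.        , 313.9643761 ],
       [  0.        , 370.12978072, 200.6954438 ],
       [  0.        ,   0.        ,   1.        ]]), 'R': array([[ 0.7402916 ,  0.6720753 ,  0.01682685],
       [ 0.5193415 , -0.55580284, -0.64912835],
       [-0.42691072,  0.48928314, -0.76049277]]), 't': array([-0.41632935, -0.20595434,  0.91589724])}
top {'intrinsics': array([[368.06778859,   0.        , 313.72304998],
       [  0.        , 368.06778859, 201.1031534 ],
       [  0.        ,   0.        ,   1.        ]]), 'R': array([[-0.02138534, -0.99976777,  0.00265858],
       [-0.99308617,  0.02093527, -0.11550577],
       [ 0.11542329, -0.00511033, -0.99330325]]), 't': array([0.08468832, 0.52526518, 0.77004217])}
{'clock': 0.1, 'qpos': array([-1.27701097e+00,  2.76535248e-01,  1.50602205e+00, -5.44776087e-05,
        1.36070637e+00, -1.20977362e-01]), 'qd': array([ 0.00180596, -0.002052  , -0.00314654,  0.00162726,  0.00018857,
        0.00116541]), 'effort': array([ 9.00768919e-04, -4.17697263e+01, -2.46404278e+01, -1.61290695e-04,
        5.81239583e-03, -1.93801651e-05]), 'position': array([ 0.23156357, -0.52580393,  0.24151803]), 'ee_rot': array([-8.30091888e-04,  9.78571926e-01,  2.05903586e-01, -9.86371400e-05]), 'contact_force': array([ 0.38102031, -0.43039815, -0.24372705]), 'moment': array([-0.00052443, -0.04121601, -0.01270054]), 'gripper_force': 0.0, 'width': 0.08545695412498304}
```

View pics/scene0.png

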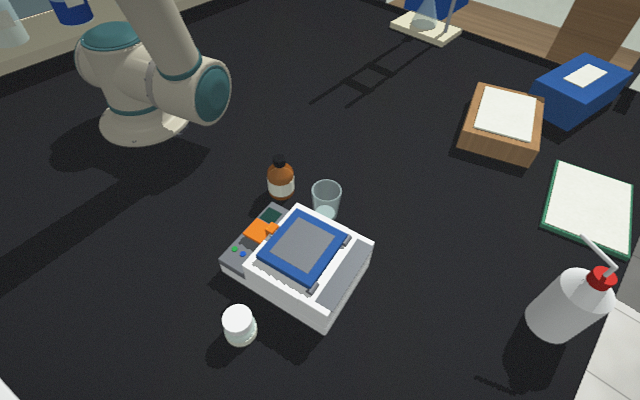

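View pics/top0.png

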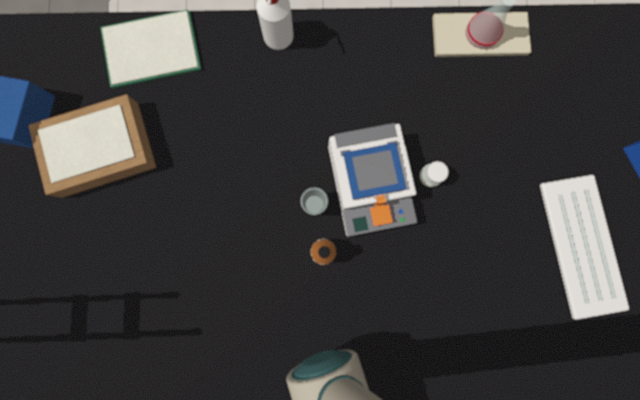

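The scene view shows the meter around (300,265), with the tab at (262,231). The bottle (281,180) and beaker (326,200) are on its left, and the jar (239,325) is on its right. In the top view the tab is at (381,215), the lid at (375,170), the bottle at (323,251), the beaker at (314,201) and the jar at (434,173). The tab faces the robot.

Run:
```python
import cv2,numpy as np
a=cv2.imread("pics/top0.png")[110:270,290:460]; b=cv2.imread("pics/scene0.png")[190:340,205:385]
a=cv2.resize(a,None,fx=3.5,fy=3.5,interpolation=2)
cv2.imwrite("pics/c_top.png",a)
b=cv2.resize(b,None,fx=4,fy=4,interpolation=2)
cv2.imwrite("pics/c_sc.png",b)
```

```text
(no output)
```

View pics/c_top.png

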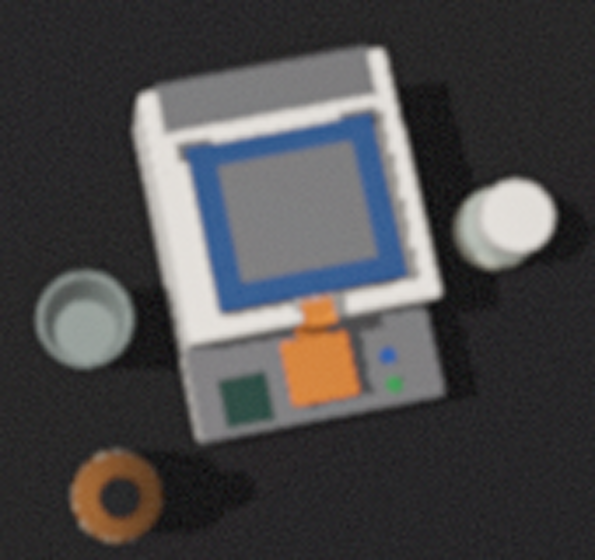

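View pics/c_sc.png

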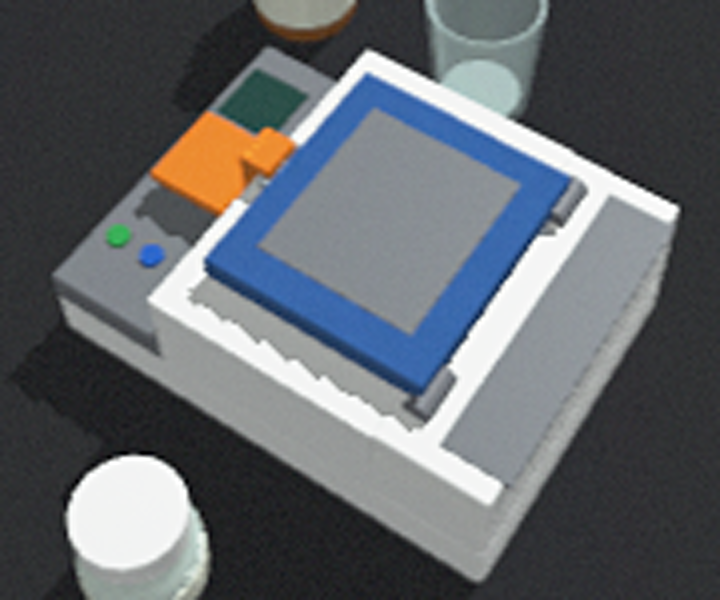

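```bash
cat > h.py <<'E'
import numpy as np
from rig import eyes
from scipy.optimize import least_squares
def proj(n,X):
    m=eyes.camera_model(n); c=np.asarray(X)@m["R"].T+m["t"]; p=c@m["intrinsics"].T; return p[:,:2]/p[:,2:]
def ray(n,uv,z):
    m=eyes.camera_model(n); d=m["R"].T@np.linalg.solve(m["intrinsics"],[*uv,1]); o=-m["R"].T@m["t"]; return o+d*(z-o[2])/d[2]
def M(p,P):
    c,s=np.cos(p[2]),np.sin(p[2]); P=np.atleast_2d(P)/1000.; return np.c_[p[0]+c*P[:,0]-s*P[:,1],p[1]+s*P[:,0]+c*P[:,1],P[:,2]]
E
python3 - <<'E'
from h import *
T=[((-45,56,89),(222,310)),((-45,-56,89),(409,273)),((-107.5,20,58),(293,406)),((-107.5,-20,58),(360,391)),((-68.5,20,58),(281,344)),((-57,75,75),(188,347)),((-57,-75,75),(442,296)),((-115,75,42),(203,441)),((-115,-75,42),(445,394)),((95,-75,75),(385,47))]
S=[((-45,56,89),(368,72)),((-45,-56,89),(205,265)),((55,-56,89),(425,387)),((-57,75,75),(368,50)),((-57,-75,75),(152,298)),((-107.5,20,58),(210,112)),((-107.5,-20,58),(152,175))]
tu=np.array([x[1] for x in T])/3.5+[290,110]; su=np.array([x[1] for x in S])/4+[205,190]
f=lambda p:np.r_[(proj("top",M(p,[x[0] for x in T]))-tu),(proj("scene",M(p,[x[0] for x in S]))-su)].ravel()
r=least_squares(f,[.55,-.1,0.],loss="soft_l1");p=r.x;print(p,np.degrees(p[2]));print(f(p).reshape(-1,2).round(1))
np.save("pose.npy",p)
for q in [(-88,0,58),(55,0,77),(-45,0,89),(-54,0,89)]:print(q,M(p,q).round(4))
for n,uv,z in(("bottle",(119,495),.095),("beaker",(85,318),.07),("jar",(517,217),.055)):
    print(n,ray("top",np.array(uv)/3.5+[290,110],z))
E
```

```text
[ 0.57827667 -0.05150154  0.17492358] 10.022382598651419
[[-1.1 -0.3]
 [-0.4 -0.4]
 [ 0.2 -0. ]
 [-0.3  0.5]
 [-0.4 -0.6]
 [ 0.1 -2.5]
 [-1.2 -2.1]
 [ 0.1 -1.1]
 [-0.2 -1.5]
 [-1.3 -1.1]
 [-0.6 -0.9]
 [-1.3 -1.2]
 [-0.6  0.9]
 [-0.1 -0.2]
 [-1.1  0.8]
 [-2.  -1.3]
 [-2.2 -1.3]]
(-88, 0, 58) [[ 0.4916 -0.0668  0.058 ]]
(55, 0, 77) [[ 0.6324 -0.0419  0.077 ]]
(-45, 0, 89) [[ 0.534  -0.0593  0.089 ]]
(-54, 0, 89) [[ 0.5251 -0.0609  0.089 ]]
bottle [0.41939505 0.05577543 0.095     ]
beaker [0.52282159 0.072548   0.07      ]
jar [ 0.5808645  -0.19154806  0.055     ]
```

Emit:
drive_tool(
  deltas=[
    {"linear":[10,18,0],"twist":-1,"claw":0},
    {"linear":[26,47,0],"twist":-2,"claw":0},
    {"linear":[44,80,0],"twist":-4,"claw":0},
    {"linear":[62,112,0],"twist":-5,"claw":0},
    {"linear":[80,145,0],"twist":-6,"claw":0},
    {"linear":[98,177,0],"twist":-7,"claw":0},
    {"linear":[116,210,0],"twist":-8,"claw":0},
    {"linear":[134,243,0],"twist":-9,"claw":0},
    {"linear":[152,275,0],"twist":-10,"claw":0},
    {"linear":[170,308,0],"twist":-11,"claw":0},
    {"linear":[186,337,0],"twist":-12,"claw":0},
    {"linear":[196,355,0],"twist":-13.8,"claw":0},
  ],
)

```text
clock: 1.1
position: [0.4284, -0.1681, 0.2421]
ee_rot: [-0.001, 0.996, 0.087, 0.0]
contact_force: [0.4, -0.5, -0.1]
width: -0.0
gripper_force: 0.0
```

Emit:
drive_tool(
  deltas=[
    {"linear":[10,18,-5],"twist":0,"claw":0},
    {"linear":[25,45,-20],"twist":0,"claw":0},
    {"linear":[42,75,-45],"twist":0,"claw":0},
    {"linear":[52,94,-75],"twist":0,"claw":0},
    {"linear":[56,102,-105],"twist":0,"claw":0},
    {"linear":[57,103,-130],"twist":0,"claw":0},
    {"linear":[57,103,-140],"twist":0,"claw":0},
    {"linear":[57,103,-142],"twist":0,"claw":0},
    {"linear":[57,103,-142],"twist":0,"claw":0},
  ],
)

```text
clock: 1.85
position: [0.4841, -0.068, 0.0995]
ee_rot: [-0.0, 0.996, 0.087, -0.001]
contact_force: [-0.9, 0.4, -0.8]
width: 0.0001
gripper_force: 0.0
```

Run:
```python
from h import *
import cv2
from rig import sensors
s=sensors.get_state();print({k:s[k] for k in("clock","position","ee_rot","contact_force","width")})
a=eyes.get_image("top")[130:260,300:460,::-1];b=eyes.get_image("scene")[130:290,200:380,::-1]
a=cv2.resize(a,(480,390),interpolation=2);b=cv2.resize(b,(440,390),interpolation=2)
cv2.imwrite("pics/hover.png",cv2.resize(np.hstack([a,b]),(800,339)))
```

```text
{'clock': 1.85, 'position': array([ 0.48414066, -0.0680309 ,  0.09948063]), 'ee_rot': array([-3.51350225e-04,  9.96210178e-01,  8.69711046e-02, -1.08872110e-03]), 'contact_force': array([-0.86846262,  0.39991143, -0.8484514 ]), 'width': 0.00012479134853636572}
```

View pics/hover.png

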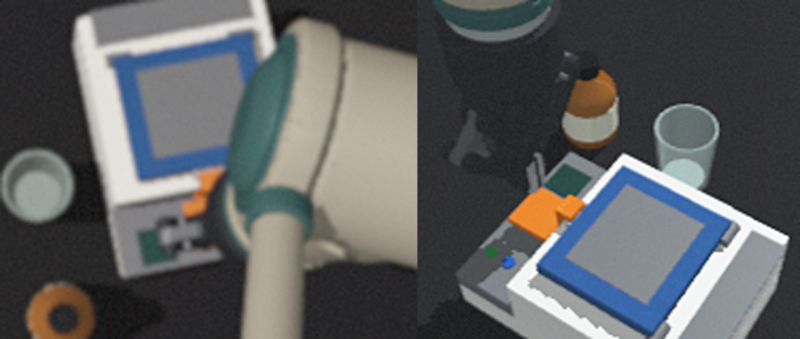

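The right half shows the dark gripper over the front ledge, left of the pad, with the tip near (537,180) in the composite. I'll check that against the projected tip position.

Run:
```python
from h import *
import cv2
from rig import sensors
P=sensors.get_state()["position"]; tip=P-[0,0,.011]
p=np.load("pose.npy"); pad=M(p,(-88,0,58))[0]
b=eyes.get_image("scene")[:,:,::-1].copy()
x0,y0=200,110
b=cv2.resize(b[y0:y0+140,x0:x0+180],None,fx=4.2,fy=4.2,interpolation=2)
for X,c in((tip,(0,0,255)),(P,(255,0,255)),(pad,(0,255,0))):
    u=(proj("scene",[X])[0]-[x0,y0])*4.2;print(u);cv2.circle(b,tuple(u.astype(int)),4,c,-1)
cv2.imwrite("pics/h2.png",cv2.convertScaleAbs(b,alpha=1.4,beta=20))
```

```text
[218.26562426 447.09461867]
[215.10526328 429.46382833]
[240.68946841 501.61294385]
```

View pics/h2.png

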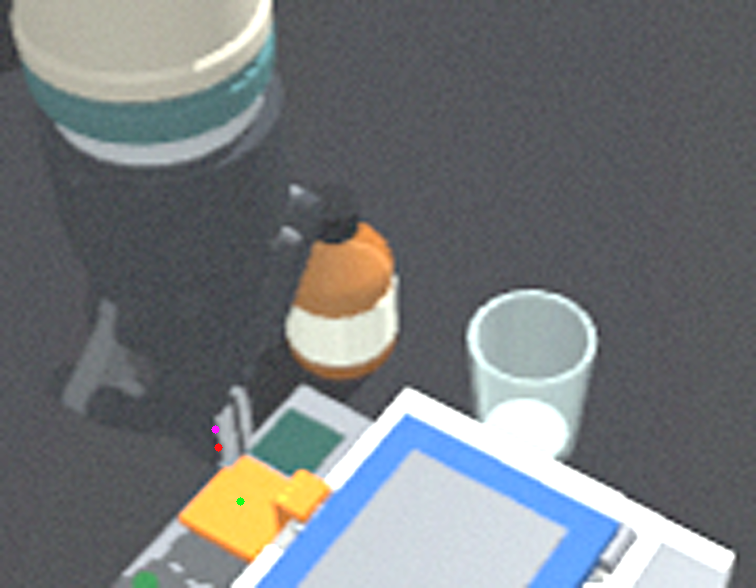

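The tip projection (218,447) agrees with the finger front edges around (235,450), and the pad projection (240,502) falls on the middle of the pad. Pressing now.

Emit:
drive_tool(
  deltas=[
    {"linear":[0,0,-10],"twist":0,"claw":0},
    {"linear":[0,0,-20],"twist":0,"claw":0},
    {"linear":[0,0,-26],"twist":0,"claw":0},
    {"linear":[0,0,-29],"twist":0,"claw":0},
    {"linear":[0,0,-31],"twist":0,"claw":0},
    {"linear":[0,0,-33],"twist":0,"claw":0},
    {"linear":[0,0,-35],"twist":0,"claw":0},
    {"linear":[0,0,-37],"twist":0,"claw":0},
    {"linear":[0,0,-37],"twist":0,"claw":0},
    {"linear":[0,0,-37],"twist":0,"claw":0},
  ],
)

```text
clock: 2.83
position: [0.4846, -0.0685, 0.0635]
ee_rot: [0.0, 0.996, 0.087, -0.0]
contact_force: [-1.4, -2.0, 3.4]
width: 0.0001
gripper_force: 2.0
```

```bash
cat > look.py <<'E'
import sys,cv2
from h import *
b=eyes.get_image("scene")[130:330,180:400,::-1]
cv2.imwrite(f"pics/{sys.argv[1]}.png",cv2.resize(b,None,fx=2.5,fy=2.5,interpolation=2))
E
python3 look.py press
```

```text
(no output)
```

View pics/press.png

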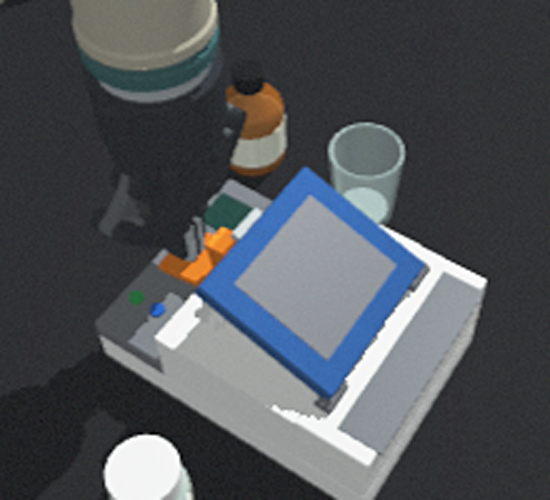

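The lid is free and rising: its front edge runs from (303,170) to (203,290), and the tab is down. I'll wait until it has popped fully, then lift away vertically.

Emit:
drive_tool(
  deltas=[
    {"linear":[0,0,0],"twist":0,"claw":0},
    {"linear":[0,0,0],"twist":0,"claw":0},
    {"linear":[0,0,0],"twist":0,"claw":0},
    {"linear":[0,0,0],"twist":0,"claw":0},
    {"linear":[0,0,0],"twist":0,"claw":0},
    {"linear":[0,0,0],"twist":0,"claw":0},
    {"linear":[0,0,6],"twist":0,"claw":0},
    {"linear":[0,0,18],"twist":0,"claw":0},
    {"linear":[0,0,40],"twist":0,"claw":0},
    {"linear":[0,0,65],"twist":0,"claw":0},
    {"linear":[0,0,85],"twist":0,"claw":0},
    {"linear":[0,0,92],"twist":0,"claw":0},
  ],
)

```text
clock: 3.88
position: [0.4872, -0.0682, 0.1584]
ee_rot: [0.001, 0.996, 0.087, 0.003]
contact_force: [1.2, 0.3, 0.2]
width: 0.0
gripper_force: 0.0
```

```bash
python3 look.py popped
```

```text
(no output)
```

View pics/popped.png

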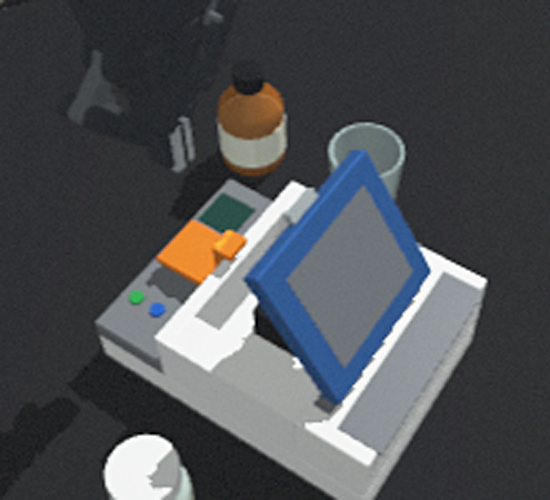

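The lid stands at about 1.0 rad (edge from (360,155) to (252,280)), and the tab is back at rest. The fingertip is clear in front of it, so I'll push back along the meter's x, slowly once near contact.

Emit:
drive_tool(
  deltas=[
    {"linear":[10,2,0],"twist":0,"claw":0},
    {"linear":[30,5,0],"twist":0,"claw":0},
    {"linear":[49,9,0],"twist":0,"claw":0},
    {"linear":[64,11,0],"twist":0,"claw":0},
    {"linear":[71,12,0],"twist":0,"claw":0},
    {"linear":[76,13,0],"twist":0,"claw":0},
    {"linear":[81,14,0],"twist":0,"claw":0},
    {"linear":[86,15,0],"twist":0,"claw":0},
    {"linear":[91,16,0],"twist":0,"claw":0},
    {"linear":[95,17,0],"twist":0,"claw":0},
    {"linear":[99,17,0],"twist":0,"claw":0},
    {"linear":[103,18,0],"twist":0,"claw":0},
  ],
)

```text
clock: 4.93
position: [0.588, -0.0504, 0.1555]
ee_rot: [0.0, 0.996, 0.087, 0.0]
contact_force: [0.3, 0.9, 0.2]
width: -0.0001
gripper_force: 0.1
```

Emit:
drive_tool(
  deltas=[
    {"linear":[4,1,0],"twist":0,"claw":0},
    {"linear":[8,1,0],"twist":0,"claw":0},
    {"linear":[12,2,0],"twist":0,"claw":0},
    {"linear":[16,3,0],"twist":0,"claw":0},
    {"linear":[20,3,0],"twist":0,"claw":0},
    {"linear":[24,4,0],"twist":0,"claw":0},
    {"linear":[28,5,0],"twist":0,"claw":0},
    {"linear":[32,6,0],"twist":0,"claw":0},
    {"linear":[36,6,0],"twist":0,"claw":0},
    {"linear":[39,7,0],"twist":0,"claw":0},
    {"linear":[42,7,0],"twist":0,"claw":0},
    {"linear":[43,7,0],"twist":0,"claw":0},
  ],
)

```text
clock: 5.93
position: [0.6313, -0.0432, 0.1553]
ee_rot: [0.0, 0.996, 0.087, 0.0]
contact_force: [-0.5, 0.3, 0.7]
width: -0.0
gripper_force: 0.0
```

```bash
python3 look.py open1
```

```text
(no output)
```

View pics/open1.png

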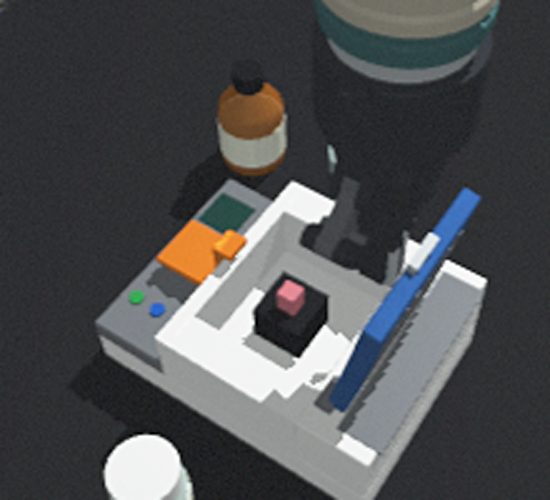

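The lid is edge-on at (470,195)-(335,400), past upright, with the cuvette still in its holder at (290,297). Now I'll back off, raise the tool clear and verify the lid angle.

Emit:
drive_tool(
  deltas=[
    {"linear":[-10,-2,0],"twist":0,"claw":0},
    {"linear":[-35,-6,0],"twist":0,"claw":0},
    {"linear":[-65,-11,0],"twist":0,"claw":0},
    {"linear":[-95,-17,0],"twist":0,"claw":0},
    {"linear":[-125,-22,10],"twist":0,"claw":0},
    {"linear":[-150,-26,30],"twist":0,"claw":0},
    {"linear":[-170,-30,55],"twist":0,"claw":0},
    {"linear":[-185,-32,75],"twist":0,"claw":0},
    {"linear":[-195,-34,88],"twist":0,"claw":0},
    {"linear":[-200,-35,92],"twist":0,"claw":0},
    {"linear":[-200,-35,92],"twist":0,"claw":0},
    {"linear":[-200,-35,92],"twist":0,"claw":0},
  ],
)

```text
clock: 6.98
position: [0.4303, -0.0782, 0.2469]
ee_rot: [-0.0, 0.996, 0.087, 0.0]
contact_force: [-0.1, 0.0, -0.6]
width: 0.0
gripper_force: 0.0
```

Run:
```python
from h import *
import cv2
p=np.load("pose.npy")
b=cv2.resize(eyes.get_image("scene")[130:330,180:400,::-1],None,fx=2.5,fy=2.5,interpolation=2)
for th,c in((1.6,(0,0,255)),(1.72,(0,255,255)),(1.85,(0,255,0))):
    e=[(55-100*np.cos(th),y,77+100*np.sin(th)) for y in(-56,56)]
    for u in (proj("scene",M(p,e))-[180,130])*2.5: cv2.circle(b,tuple(u.astype(int)),3,c,-1)
cv2.imwrite("pics/open2.png",b)
from rig import sensors;print(sensors.get_state()["contact_force"])
```

```text
[ 0.1585143  -1.12103558 -0.06488752]
```

View pics/open2.png

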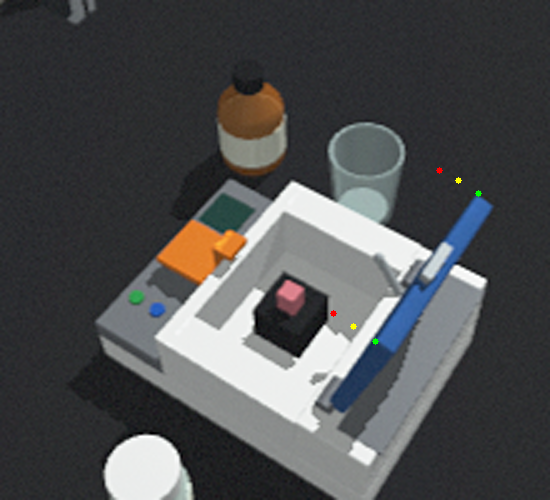

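The lid edge sits on the 1.85 rad markers, (478,194) and (376,342), so it is fully open. The tab, cuvette and glassware are in place and the tool is clear.

```bash
python3 -c "
from rig import manip;print(manip.sign_off())"
```

```text
the job is handed in; nothing more can be done
None
```

Job handed in: pressing the tab popped the lid, and a gentle push laid it fully open on its stop at about 1.85 rad; the cuvette and glassware were left alone, in about 7 s of robot time.

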